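# Draw the long spatula out of the half-covered pan

### The job

A long wooden spatula has been left inside the steel catering pan, partly under the fixed half cover, and is needed for serving. Take it by the handle, tilt it and draw it out through the open part of the pan without forcing it against the cover, then finish while holding it still and about level in the gripper, whole and clear, a good hand's breadth (10 cm) above the pan's rim. Leave the other things on the counter where they stand.

Things in the scene. Friction and masses are not known exactly. Their poses are not given: they have to be found in the camera images.
- pan: Open steel pan fixed to the counter, 325 x 176 mm over its flange. Origin: centre of its underside (z = 0); x runs along it to the uncovered end, z up. Inside: x -150 to 150, y -76 to 76 mm, floor at z = 3; all walls 3 mm thick, up to the rim at z = 62 mm. A cross rail 8 mm wide stands on the floor at x = 108, top at z = 16 mm; the spatula's handle rests on it.
- cover: Fixed steel half cover on the pan; its frame is the pan's frame. It covers the full width from x = -162 to +10.5 mm; sheet z = 62 to 65 mm, free edge rolled (z = 62 to 67). A low wire grip at x = -135 rises to z = 76. It leaves an opening 139 mm long (x = 11 to 150) by 152 mm wide, much shorter than the spatula. It cannot be lifted or moved.
- spatula: Loose wooden spatula, 250 mm long, 50 to 100 g. Origin: mid-length, on the flat underside; x along it to the handle's end, y across, z out of its upper face. Handle x = -49 to 125 mm: 20 wide, 16 thick. Blade x = -125 to -49: 46 wide, 7 thick. Mass centre near x = 5. It starts upper face up, blade end on the pan floor under the cover, handle on the rail in the opening.
- blade_end (a point): End of the spatula's blade: spatula x = -125, z = 3 mm, mid-width.
- handle_end (a point): End of the spatula's handle: spatula x = +125, z = 8 mm, mid-width.
- jar_1: Glass jar with yellowish cap, 66 mm across, 90 mm high, bystander; origin at its underside centre.
- jar_2: Glass jar with dark cap, 62 mm across, 80 mm high, bystander; origin at its underside centre.
- spice_jar: Slim spice jar, 40 mm across, 106 mm high, bystander; origin at its underside centre.
- ricotta_tub: Round white lidded tub, 123 mm across, 46 mm high, bystander; origin at its underside centre.
- label_roll: Roll of white labels, 67 mm across, 40 mm high, bystander; origin at its underside centre.
- cheese_wedge: Wedge of cheese, 70 x 80 x 55 mm, bystander; origin at its underside centre.
- counter_bell: Round counter bell, 81 mm across, 52 mm high, bystander; origin at its underside centre.

How it is judged:
By the outcome, as a careful person would: the job done as asked, in the order asked, and still so for the second after the job is handed in, while the arm keeps its last pose, push and grip.
It also fails if it takes over 45 s, if anything falls off the work surface, if the arm or the gripper's body presses on something with over 40 N, if the wrist force passes 120 N, or if a joint passes its speed limit or range.

### The arm

A 6-joint arm with a two-finger parallel gripper is mounted at the origin on a cart in front of the work surface, level with it; the furniture and walls round the work are solid. World frame = base frame: x ahead of the robot, y to its left, z up, the work surface at z = 0. Lengths are in m, angles in degrees, forces in N, time in s.
With the tool pointing down it reaches from about 0.35 to 0.875 m from the base axis. Payload 4.2 kg.
Tool frame: the origin (TCP) lies on the centre line of the jaws, within the pads' length; the fingertips stand 25 mm ahead of it and the grasp point (between the pads) lies 6 mm ahead of it; z points along the fingers, y is the line along which they close (so a half turn about z gives the same grasp; the last joint's range is limited). The gripper opens to 87 mm and grips with 3 to 60 N. Pads are 19 mm wide; open, the fingers measure 117 mm over their backs; the gripper's body (75 mm by 190 mm) begins 51 mm behind the grasp point.
Start: joints at [83.973, 22.042, 0.453, 0, -68.411, -14.817], TCP at [0.222, 0.584, 0.248] pointing down, gripper open.
Joint ranges: [-179.83, 179.83], [-69.29, 118.12], [-61.27, 80.66], [-181.25, 117.63], [-171.15, -9.14], [-177.46, 177.46]. Speed limits (degrees/s): [159.86, 159.86, 180, 180, 180, 180].

### API

Orientations are given as a 3x3 rotation matrix whose columns are the frame's x, y, z axes.
In Python, from station import r gives the robot as it stands.
- The arm moves only by the tool move_arm, never from a script. Its argument "series" is a list of rows, each an object with "grip": the opening, from 0 (shut) to 1 (fully open); "xyz": the shift along the tool's x, y, z in mm, a list of three; "angular": the turn, a rotation vector about the tool's x, y, z in rad, a list of three. A call has 1 to 10 rows; each row is the pose to reach, as a shift and turn from the pose commanded when the call began, along the tool's axes at that moment; what a row does not reach only later rows make up. A row lasts 1/10 s, in which the tool goes at most 50 mm and 8.59 degrees, less where a joint would pass 70% of its speed; a pose out of reach is approached as far as the arm can. A call with a gripper value outside its range is refused whole. The fingers move at their own pace and stop on an object; the grip force is fixed at half the most. Time passes only in rows, so rows that repeat a pose let the fingers close. It gives the time, the measured TCP pose, the force, the opening and the grip force at its end, in the units of the state.
- r.sense(): the state, without advancing time (a new reading comes with each control period).
- r.capture(name): name is "scene" or "side" or "wrist"; returns a dict with "img" (384x512x3 uint8, red, green, blue), "camera_matrix" (3x3 intrinsics, pixels), "rvec" (rotation vector, rad) and "tvec" (3), from world to camera coordinates, as OpenCV has them; the wrist camera has in their place "hand_eye" (4x4, takes a point from camera to tool coordinates, whose origin is the TCP and whose axes are the flange's). Camera axes: x right, y down, z forward; pixel columns grow to the right and rows downward; lengths in m; the calibration is good to about 2 mm. A picture is of the moment at which its call begins: read the wrist's pose just before it. There is no depth.
- r.finish_job(): hands the job in; it is judged then, once.
The state is a dict: "time_s": time; "joints": joint angles; "joint_velocities": joint speeds; "effort": joint torques, N m; "tcp_pos": TCP position; "ee_rot": TCP orientation; "wrist_force": force on the tool from outside, world axes, zero at the start; "moment": the same for the moment, N m; "gripper_width": opening from 0.0 (shut) to 1.0 (fully open); "gripper_force": force on a finger pad.
Only numpy, scipy, OpenCV 4.12 (cv2) and the standard library are available. Lean on these libraries where they do the work, as an engineer would, in place of code of your own. Each camera call takes 0.05 s, during which the arm holds its last target. There are 200 camera calls.

## Working session

There is one attempt and no reset: what is moved stays moved. The work goes in short steps, Python scripts to look and compute and a tool call to move; the robot and the scene stay as the last step left them, time stands still between calls to the robot, and variables do not carry over. Pictures are saved under pics/ and viewed, at most 10 in all, crops included, and the job is handed in when it is done.

Besides the shell and the picture viewer there is one more tool, called after "Call:" in YAML: its name, and indented under it one key for each argument. move_arm: Moves the arm, as the interface text tells. Its arguments: {"type":"object","properties":{"series":{"type":"array"}},"required":["series"]}

```bash
mkdir -p pics; ls
cat > h.py <<'E'
import numpy as np, cv2
from station import r
def cam(name):
    s=r.sense(); c=r.capture(name); K=np.array(c["camera_matrix"],float)
    if name=="wrist":
        T=np.array(c["hand_eye"],float); Rt=np.array(s["ee_rot"]); 
        R=Rt@T[:3,:3]; o=np.array(s["tcp_pos"])+Rt@T[:3,3]
    else:
        R=cv2.Rodrigues(np.array(c["rvec"],float))[0].T; o=-R@np.array(c["tvec"],float).ravel()
    return c["img"],K,R,o
def onplane(p,z,K,R,o):
    d=R@np.linalg.inv(K)@np.array([p[0],p[1],1.]); return o+d*(z-o[2])/d[2]
def proj(P,K,R,o):
    q=K@(R.T@(np.array(P)-o)); return q[:2]/q[2]
def save(n,img): cv2.imwrite("pics/"+n,img[:,:,::-1])
E
python3 - <<'E'
from h import *
ims=[]
for n in("scene","side"):
    i,K,R,o=cam(n); save(n+"0.png",i); print(n,o.round(3),R[:,2].round(2),K[0,0])
i,K,R,o=cam("wrist"); save("wrist0.png",i);print(o,R.round(2))
print(r.sense())
E
```

```text
pics
scene [-0.331 -0.465  1.201] [ 0.59  0.32 -0.74] 495.7199267988184
side [-0.308  1.207  0.656] [ 0.56 -0.74 -0.39] 437.79786643382306
[0.29146791 0.55751492 0.38317931] [[-0.36 -0.9  -0.26]
 [-0.93  0.34  0.09]
 [ 0.    0.27 -0.96]]
{'time_s': 0.15, 'joints': array([ 8.39720797e+01,  2.20808654e+01,  3.98273587e-01, -1.66011834e-02,
       -6.84115979e+01, -1.48200368e+01]), 'joint_velocities': array([ 0.00966229, -0.21338007,  0.08777433,  0.19755419,  0.04594166,
        0.1037619 ]), 'effort': array([-2.06720420e-04, -3.91053915e+01,  1.87586510e+01,  4.22235802e+00,
        1.23723946e-02, -1.42846702e-04]), 'tcp_pos': array([0.22225107, 0.58371816, 0.24672223]), 'ee_rot': array([[ 9.34490131e-01, -3.55988765e-01, -4.40561883e-04],
       [-3.55989001e-01, -9.34488764e-01, -1.60652353e-03],
       [ 1.60204198e-04,  1.65811557e-03, -9.99998612e-01]]), 'wrist_force': array([ 0.05146621, -0.25926009, -1.56155692]), 'moment': array([-0.02382652, -0.00029951,  0.01167605]), 'gripper_force': 0.0, 'gripper_width': 1.0004106832238928}
```

View pics/scene0.png

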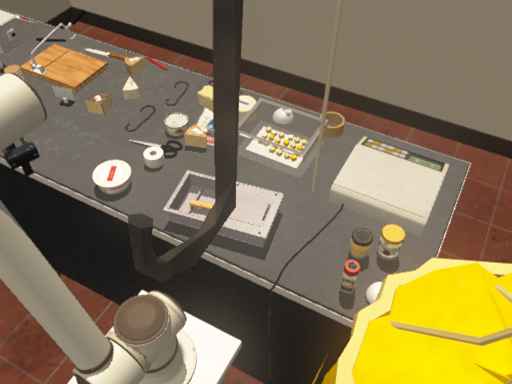

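View pics/side0.png

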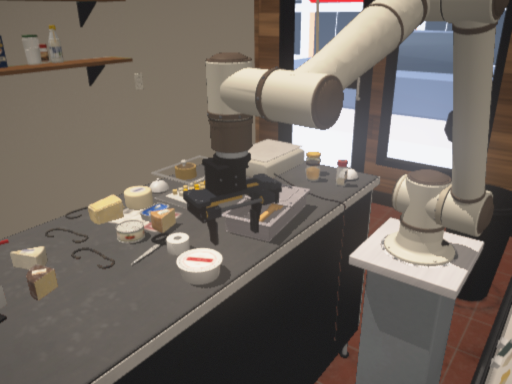

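The scene view shows the pan at about (165–283, 173–243), open end at the left, with the ochre handle near (200, 205). A black lamp arm partly hides it. The side view shows the handle near (268, 213), with the tub and label roll at (200, 265) and (178, 243).

Run:
```python
from h import *
i,K,R,o=cam("scene")
for p in[(186,173),(283,200),(267,243),(165,207)]: print(p,onplane(p,.062,K,R,o).round(3))
for p in[(190,205),(212,207)]: print("h",p,onplane(p,.03,K,R,o).round(3))
a=cv2.resize(i[150:260,140:300],None,fx=5,fy=5,interpolation=cv2.INTER_CUBIC)
i,K,R,o=cam("side")
for p in[(262,217),(274,207)]: print("hs",p,onplane(p,.03,K,R,o).round(3))
b=cv2.resize(i[160:250,180:330],None,fx=5,fy=5,interpolation=cv2.INTER_CUBIC)
a=cv2.resize(a,(400,275));b=cv2.resize(b,(400,240))
w=cv2.resize(cam("wrist")[0],(400,300))
c=np.zeros((575,800,3),np.uint8);c[:275,:400]=a;c[:240,400:]=b;c[275:,:400]=w
save("crop1.png",c)
```

```text
(186, 173) [0.533 0.26  0.062]
(283, 200) [ 0.578 -0.064  0.062]
(267, 243) [ 0.412 -0.096  0.062]
(165, 207) [0.384 0.236 0.062]
h (190, 205) [0.448 0.192 0.03 ]
h (212, 207) [0.473 0.128 0.03 ]
hs (262, 217) [0.468 0.152 0.03 ]
hs (274, 207) [0.482 0.063 0.03 ]
```

View pics/crop1.png

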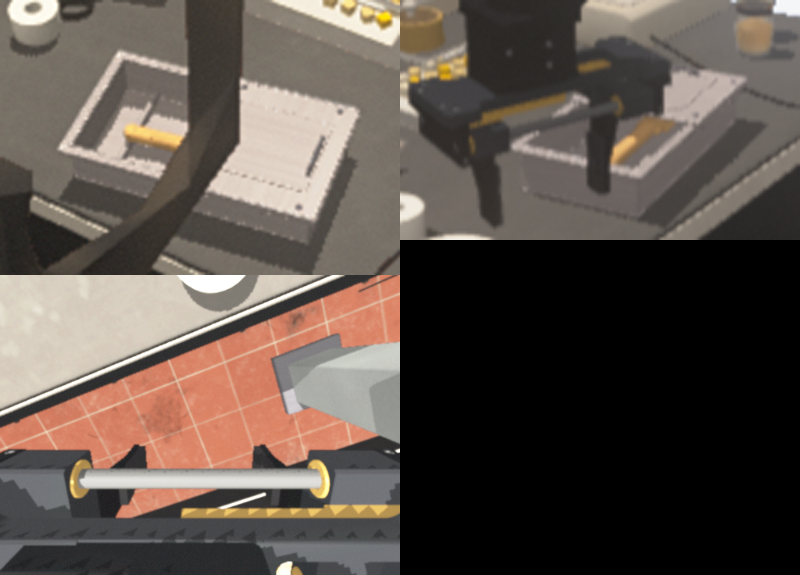

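```bash
cat >> h.py <<'E'
from scipy.spatial.transform import Rotation as Ro
def pose(yaw,pitch=0):
    """tool x along -h, h = world dir of handle at yaw deg; pitch = handle end up, deg"""
    h=np.array([np.cos(np.radians(yaw)),np.sin(np.radians(yaw)),0])
    y=np.cross([0,0,-1.],-h); A=np.column_stack([-h,y,[0,0,-1.]])
    return Ro.from_rotvec(np.radians(-pitch)*np.cross([0,0,1.],h)).as_matrix()@A
def go(p,A,s=None):
    s=s or r.sense(); B=np.array(s["ee_rot"])
    print("xyz",(B.T@(np.array(p)-s["tcp_pos"])*1000).round(1),"ang",Ro.from_matrix(B.T@A).as_rotvec().round(3))
E
python3 - <<'E'
from h import *
go([.455,.23,.27],pose(105))
print(pose(105,10).round(2), cam("wrist")[1])
E
```

```text
xyz [343.4 248.  -22.6] ang [ 0.001 -0.     0.945]
[[ 0.25 -0.97 -0.04]
 [-0.95 -0.26  0.17]
 [-0.17  0.   -0.98]] [[275.52014844   0.         254.97965118]
 [  0.         275.52014844 189.17815174]
 [  0.           0.           1.        ]]
```

Call:
move_arm:
  series:
    - {"grip": 1, "xyz": [343, 248, -22], "angular": [0, 0, 0.945]}
    - {"grip": 1, "xyz": [343, 248, -22], "angular": [0, 0, 0.945]}
    - {"grip": 1, "xyz": [343, 248, -22], "angular": [0, 0, 0.945]}
    - {"grip": 1, "xyz": [343, 248, -22], "angular": [0, 0, 0.945]}
    - {"grip": 1, "xyz": [343, 248, -22], "angular": [0, 0, 0.945]}
    - {"grip": 1, "xyz": [343, 248, -22], "angular": [0, 0, 0.945]}
    - {"grip": 0.6, "xyz": [343, 248, -22], "angular": [0, 0, 0.945]}
    - {"grip": 0.6, "xyz": [343, 248, -22], "angular": [0, 0, 0.945]}
    - {"grip": 0.6, "xyz": [343, 248, -22], "angular": [0, 0, 0.945]}
    - {"grip": 0.6, "xyz": [343, 248, -22], "angular": [0, 0, 0.945]}

```text
time_s: 1.35
tcp_pos: [0.4559, 0.2279, 0.2699]
ee_rot: [[0.255, -0.967, 0.0], [-0.967, -0.255, 0.0], [0.0, -0.001, -1.0]]
wrist_force: [1.2, -0.1, 0.1]
gripper_width: 0.725
gripper_force: 0.0
```

Run:
```python
from h import *
i,K,R,o=cam("wrist"); s=r.sense(); print(s["tcp_pos"],s["joints"].round(1),s["time_s"],s["joint_velocities"].round(1))
hsv=cv2.cvtColor(i,cv2.COLOR_RGB2HSV); m=cv2.inRange(hsv,(8,100,80),(30,255,255))
n,l,st,c=cv2.connectedComponentsWithStats(m)
for k in range(1,n):
    if st[k,4]>60: print(st[k],c[k].round(1))
save("wrist1.png",cv2.resize(i,(768,576)))
```

```text
[0.45521993 0.22909712 0.26967975] [ 45.    9.8 -13.4  -0.  -66.8 -30.1] 1.4 [ 2.5  0.2 -0.2 -0.2  0.1 -0.3]
[ 375    0  122   58 2195] [427.   20.2]
[495   0  17   9  66] [501.9   3.5]
[250  63  15  85 357] [260.8 103.6]
[ 320  142  137  106 5784] [389.4 189.3]
[ 39 175  15  19  90] [ 46.4 185.1]
[ 54 176  18  29 167] [ 62.5 189. ]
[ 13 190  50  43 460] [ 34.5 217. ]
[ 48 199  11  21 128] [ 52.6 210.1]
[129 237  23  49 564] [138.  261.2]
[360 237  21  49 534] [372.1 261.1]
[ 188  274  307   37 4466] [347.6 302.3]
```

View pics/wrist1.png

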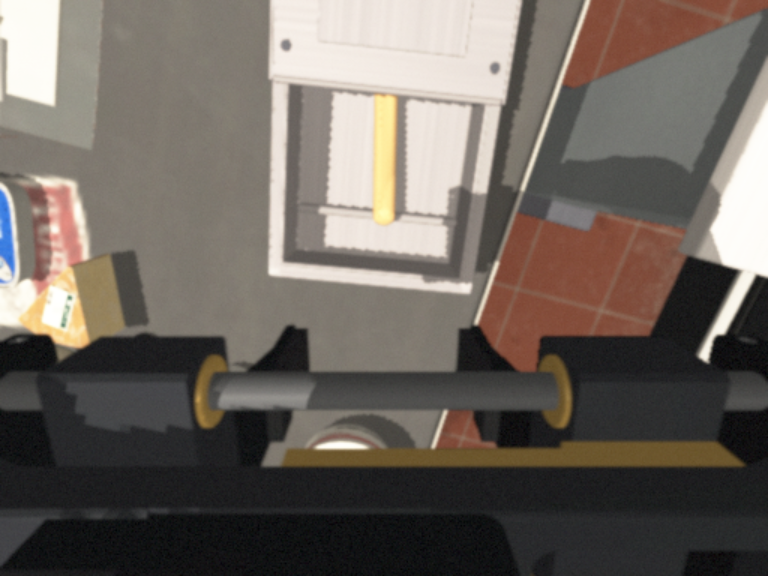

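The wrist view, enlarged 1.5×, shows the open half of the pan. The flange end corners are at (270, 275) and (470, 291), the cover edge runs from (272, 78) to (503, 102), and the handle goes from the cover edge at (385, 97) to its end at (384, 222) on the rail.

Run:
```python
from h import *
i,K,R,o=cam("wrist")
P=lambda u,v,z:onplane((u/1.5,v/1.5),z,K,R,o)
L,Rr=P(270,275,.062),P(470,291,.062); cl,cr=P(272,78,.065),P(503,102,.065)
print("end corners",L.round(4),Rr.round(4),"w",np.linalg.norm(L-Rr)); print("cover",cl.round(4),cr.round(4),np.linalg.norm(cl-cr))
e=(L+Rr)/2; c=(cl+cr)/2; a=(e-c)[:2]; print("len (152 exp)",np.linalg.norm(a),"yaw",np.degrees(np.arctan2(a[1],a[0])))
m=cv2.inRange(cv2.cvtColor(i,cv2.COLOR_RGB2HSV),(8,100,80),(30,255,255))[60:150,240:280]
rows=[(v+60,np.flatnonzero(m[v]).mean()+240,m[v].astype(bool).sum()) for v in range(90) if m[v].any()]
print(rows[0],rows[30],rows[-1])
top=onplane((rows[4][1],rows[4][0]),.027,K,R,o); bot=onplane((rows[-8][1],rows[-8][0]),.033,K,R,o); end=onplane((rows[-1][1],rows[-1][0]),.025,K,R,o)
d=(bot-top); yaw=np.degrees(np.arctan2(d[1],d[0])); print("handle",top.round(4),bot.round(4),"end",end.round(4),"yaw",yaw)
py=np.radians(np.degrees(np.arctan2(a[1],a[0]))); ax=np.array([np.cos(py),np.sin(py)]); O=e[:2]-.1625*ax; n=np.array([-ax[1],ax[0]])
print("pan O",O.round(4)); 
for q in(top,bot,end): print("pan xy",((q[:2]-O)@ax).round(4),((q[:2]-O)@n).round(4))
```

```text
end corners [0.5444 0.2684 0.062 ] [0.3735 0.238  0.062 ] w 0.17353807334142698
cover [0.5705 0.1161 0.065 ] [0.397  0.0874 0.065 ] 0.17588291760085364
len (152 exp) 0.15342556126299345 yaw 99.32282528564505
(61, np.float64(251.5), np.int64(4)) (91, np.float64(259.2), np.int64(5)) (147, np.float64(255.66666666666666), np.int64(3))
handle [0.4784 0.0998 0.027 ] [0.4603 0.1918 0.033 ] end [0.4607 0.2026 0.025 ] yaw 101.0973453896842
pan O [0.4853 0.0928]
pan xy 0.008 0.0057
pan xy 0.1017 0.0086
pan xy 0.1123 0.0065
```

```bash
cat >> h.py <<'E'
py=np.radians(99.3); ax=np.array([np.cos(py),np.sin(py)]); nn=np.array([-ax[1],ax[0]]); O=np.array([.4853,.0928])
E
python3 - <<'E'
from h import *
i,K,R,o=cam("wrist"); f=i.astype(int); m=((f[:,:,0]-f[:,:,2])>60)
pts=[]
for v in range(70,146):
    u=np.flatnonzero(m[v,235:280])+235
    if len(u)>8: pts.append(onplane((u.mean(),v),.0265+.006*(v-70)/75,K,R,o)); w=len(u)
pts=np.array(pts); l=cv2.fitLine(pts[:,:2].astype(np.float32),cv2.DIST_HUBER,0,.01,.01).ravel(); 
d=l[:2]*np.sign(l[1]); yaw=np.degrees(np.arctan2(d[1],d[0])); e=onplane((256.3,148.5),.028,K,R,o)[:2]
e=l[2:]+d*((e-l[2:])@d)
print(len(pts),w,"yaw",yaw,"end",e,"pan",(e-O)@ax,(e-O)@nn)
g=e-d*.045; b=e-d*.25; print("grasp",g,(g-O)@ax,(g-O)@nn,"blade pan",(b-O)@ax,(b-O)@nn)
A=pose(yaw,3); 
for z in(.12,.035): go([*g,z],A)
E
```

```text
76 13 yaw 103.941345 end [0.46051276 0.20528747] pan 0.11501461377581228 0.006283028373033122
grasp [0.47135454 0.16161304] 0.07016217817080166 0.002641711439326864 blade pan -0.13416557832534204 -0.013946506048486688
xyz [ 71.    1.5 149.5] ang [ 0.001 -0.052  0.019]
xyz [ 71.    1.5 234.5] ang [ 0.001 -0.052  0.019]
```

Call:
move_arm:
  series:
    - {"grip": 0.6, "xyz": [40, 1, 30], "angular": [0, -0.052, 0.019]}
    - {"grip": 0.6, "xyz": [71, 1.5, 70], "angular": [0, -0.052, 0.019]}
    - {"grip": 0.6, "xyz": [71, 1.5, 110], "angular": [0, -0.052, 0.019]}
    - {"grip": 0.6, "xyz": [71, 1.5, 150], "angular": [0, -0.052, 0.019]}
    - {"grip": 0.6, "xyz": [71, 1.5, 150], "angular": [0, -0.052, 0.019]}

```text
time_s: 2.0
tcp_pos: [0.4679, 0.1602, 0.1148]
ee_rot: [[0.24, -0.97, -0.024], [-0.97, -0.241, 0.044], [-0.049, 0.012, -0.999]]
wrist_force: [-1.1, -0.1, 0.5]
gripper_width: 0.599
gripper_force: 0.0
```

Run:
```python
from h import *
i,K,R,o=cam("wrist"); save("wrist2.png",cv2.resize(i,(768,576)))
f=i.astype(int); m=((f[:,:,0]-f[:,:,2])>60)
A=pose(103.94,3); g=[.47135,.16161]
h=np.array([np.cos(np.radians(103.94)),np.sin(np.radians(103.94))]);n=np.array([-h[1],h[0]])
for v in range(100,240,12):
    u=np.flatnonzero(m[v,200:310])+200
    if len(u)>8: q=onplane((u.mean(),v),.030,K,R,o)[:2]-g; print(v,len(u),u[0],u[-1],"along",(q@h).round(4),"off",(q@n).round(4))
go([*g,.035],A)
```

```text
136 24 236 259 along -0.0523 off -0.0005
148 23 237 259 along -0.0429 off -0.0002
160 22 238 259 along -0.0332 off 0.0002
172 22 238 259 along -0.0232 off 0.0001
184 22 238 259 along -0.0129 off 0.0
196 21 238 258 along -0.0024 off -0.0005
208 22 238 259 along 0.0085 off -0.0001
220 22 238 259 along 0.0197 off -0.0002
232 23 237 259 along 0.0313 off -0.0008
xyz [ 4.2 -1.7 82.8] ang [ 0.006 -0.003  0.001]
```

View pics/wrist2.png

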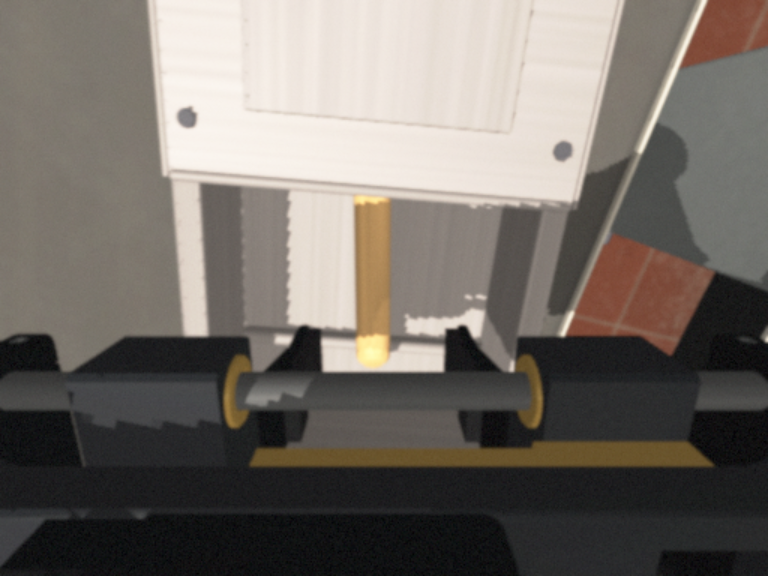

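The handle, at column ~373 in the 1.5× view, is centred between the fingers and agrees with the first measurement to within 1 mm. Descending and closing.

Call:
move_arm:
  series:
    - {"grip": 0.6, "xyz": [4, -1.5, 30], "angular": [0.006, 0, 0]}
    - {"grip": 0.6, "xyz": [4, -1.5, 60], "angular": [0.006, 0, 0]}
    - {"grip": 0.6, "xyz": [4, -1.5, 82], "angular": [0.006, 0, 0]}
    - {"grip": 0.6, "xyz": [4, -1.5, 82], "angular": [0.006, 0, 0]}
    - {"grip": 0.6, "xyz": [4, -1.5, 82], "angular": [0.006, 0, 0]}

```text
time_s: 2.55
tcp_pos: [0.4744, 0.1635, 0.0394]
ee_rot: [[0.242, -0.97, -0.004], [-0.969, -0.242, 0.053], [-0.053, -0.009, -0.999]]
wrist_force: [0.2, 0.1, -0.5]
gripper_width: 0.602
gripper_force: 0.0
```

Run:
```python
from h import *
s=r.sense(); print(s["tcp_pos"],s["wrist_force"],s["joints"].round(1)); go([.47135,.16161,.035],pose(103.94,3),s)
```

```text
[0.47437683 0.16348254 0.03940874] [ 0.21678885  0.12293317 -0.4919013 ] [ 36.   25.  -29.7  -4.7 -33.8 -18.1]
xyz [1.3 3.4 4.3] ang [-0.009  0.     0.002]
```

Call:
move_arm:
  series:
    - {"grip": 0.6, "xyz": [1, 3, 4], "angular": [-0.009, 0, 0]}
    - {"grip": 0.6, "xyz": [1, 3, 4], "angular": [-0.009, 0, 0]}
    - {"grip": 0.1, "xyz": [1, 3, 4], "angular": [-0.009, 0, 0]}
    - {"grip": 0.1, "xyz": [1, 3, 4], "angular": [-0.009, 0, 0]}
    - {"grip": 0.1, "xyz": [1, 3, 4], "angular": [-0.009, 0, 0]}
    - {"grip": 0.1, "xyz": [1, 3, 4], "angular": [-0.009, 0, 0]}
    - {"grip": 0.1, "xyz": [1, 3, 4], "angular": [-0.009, 0, 0]}
    - {"grip": 0.1, "xyz": [1, 3, 4], "angular": [-0.009, 0, 0]}

```text
time_s: 3.35
tcp_pos: [0.4704, 0.1605, 0.0334]
ee_rot: [[0.24, -0.971, -0.016], [-0.969, -0.241, 0.05], [-0.052, 0.003, -0.999]]
wrist_force: [-0.1, 0.6, -0.4]
gripper_width: 0.226
gripper_force: 30.0
```

Run:
```python
from h import *
s=r.sense(); print(s["tcp_pos"],s["wrist_force"],s["gripper_width"]*87,s["gripper_force"],s["joints"].round(1)); go([.47135,.16161,.035],pose(103.94,3),s)
np.save("grasp.npy",np.r_[s["tcp_pos"],np.ravel(s["ee_rot"])])
# rotation about blade end (205 mm behind grasp), tcp 19.. above; pan-frame plan in tool axes
for th,dx,dz in[(3,0,2),(6,0,3),(9,0,3),(11,0,3)]:
    a=np.radians(th); c=np.array([205,0,11+14-0.])  # tool x to blade end, z from TCP to blade underside
    # rotate about tool y by -a keeping pivot: t = c - Rot c
    Rm=Ro.from_rotvec([0,-a,0]).as_matrix(); up=Rm@np.zeros(3)
    print(th,(c-Rm@c-np.array([0,0,dz])).round(1),round(-a,3))
```

```text
[0.47038601 0.16048125 0.03341108] [-0.09016731  0.57131959 -0.3746824 ] 19.66789022114809 29.999918940011412 [ 35.8  25.6 -30.   -5.1 -33.7 -17.7]
xyz [-0.9 -1.2 -1.5] ang [ 0.003 -0.    -0.   ]
3 [  1.6   0.  -12.7] -0.052
6 [  3.7   0.  -24.3] -0.105
9 [  6.4   0.  -34.8] -0.157
11 [  8.5   0.  -41.7] -0.192
```

Call:
move_arm:
  series:
    - {"grip": 0.1, "xyz": [0.5, 0, -5], "angular": [0, -0.022, 0]}
    - {"grip": 0.1, "xyz": [1.3, 0, -10.5], "angular": [0, -0.044, 0]}
    - {"grip": 0.1, "xyz": [2, 0, -15], "angular": [0, -0.066, 0]}
    - {"grip": 0.1, "xyz": [3, 0, -20], "angular": [0, -0.087, 0]}
    - {"grip": 0.1, "xyz": [4, 0, -25], "angular": [0, -0.109, 0]}
    - {"grip": 0.1, "xyz": [5, 0, -29.5], "angular": [0, -0.131, 0]}
    - {"grip": 0.1, "xyz": [7.4, 0, -38], "angular": [0, -0.175, 0]}
    - {"grip": 0.1, "xyz": [7.4, 0, -38], "angular": [0, -0.175, 0]}
    - {"grip": 0.1, "xyz": [7.4, 0, -38], "angular": [0, -0.175, 0]}

```text
time_s: 4.25
tcp_pos: [0.4727, 0.1511, 0.0708]
ee_rot: [[0.233, -0.971, -0.057], [-0.946, -0.24, 0.217], [-0.224, 0.004, -0.975]]
wrist_force: [-1.0, -0.2, -1.0]
gripper_width: 0.227
gripper_force: 30.0
```

```bash
cat >> h.py <<'E'
def spat(s=None):
    "pan-frame clearances from grasp assumed rigid"
    s=s or r.sense(); g=np.load("grasp.npy"); B0=g[3:].reshape(3,3); B=np.array(s["ee_rot"]); t=np.array(s["tcp_pos"])
    # spatula points in the tool frame at grasp
    def pt(xs,zs):  # spatula x, z (m); tool x = -spatula x
        return t+B@np.array([.0805-xs,0,.0235-zs])
    def pan(q): return np.r_[(q[:2]-O)@ax,(q[:2]-O)@nn,q[2]].round(4)
    for n,a in(("blade_end",(-.125,0)),("junction_top",(-.049,.016)),("handle_end",(.125,0)),("tip",(.0805,-.0035))): print(n,pan(pt(*a)))
    a,b=pan(pt(-.125,0)),pan(pt(.125,0)); k=(b-a)/(b[0]-a[0])
    for x in(.0105,.15): print("underside at",x,(a+k*(x-a[0]))[2].round(4))
    print("pitch",np.degrees(np.arcsin(-B[2,0])).round(1),"F",s["wrist_force"].round(1),"M",s["moment"].round(2),"w",s["gripper_width"],s["gripper_force"],"j",s["joints"].round(1),s["time_s"])
E
python3 - <<'E'
from h import *
spat(); i,K,R,o=cam("side"); i2,*_=cam("wrist")
c=np.zeros((576,800,3),np.uint8); c[:300,:400]=cv2.resize(i2,(400,300)); c[:300,400:]=cv2.resize(i[150:260,220:365],(400,300)); save("t1.png",c[:300])
E
```

```text
blade_end [-0.1348 -0.0123  0.0018]
junction_top [-0.0646 -0.0068  0.0345]
handle_end [0.108  0.007  0.0579]
tip [0.0656 0.0036 0.0445]
underside at 0.0105 0.0354
underside at 0.15 0.0676
pitch 13.0 F [-1.  -0.2 -1. ] M [-0.39 -0.1   0.02] w 0.22727385954039575 29.9998915521428 j [ 28.2  22.4 -23.3 -18.7 -42.8  -0.7] 4.25
```

View pics/t1.png

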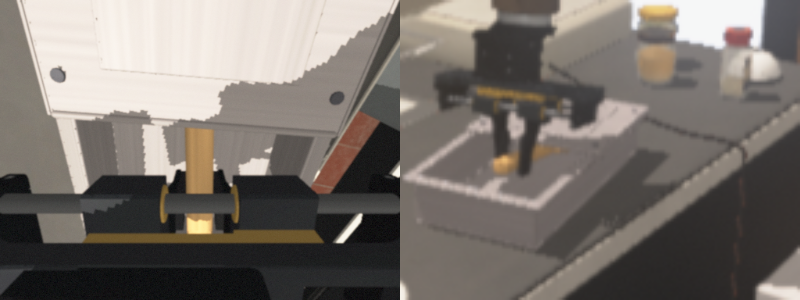

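The wrist and side views show the handle held between the fingers, tilted up in the opening and still under the cover edge. The measured clearance is about 10 mm at the cover edge. Next, a small lift, then a pull along the spatula's own axis.

Call:
move_arm:
  series:
    - {"grip": 0.1, "xyz": [-1, 0, -4], "angular": [0, 0, 0]}
    - {"grip": 0.1, "xyz": [-10, 0, -4], "angular": [0, 0, 0]}
    - {"grip": 0.1, "xyz": [-20, 0, -4], "angular": [0, 0, 0]}
    - {"grip": 0.1, "xyz": [-32, 0, -4], "angular": [0, 0, 0]}
    - {"grip": 0.1, "xyz": [-44, 0, -4], "angular": [0, 0, 0]}
    - {"grip": 0.1, "xyz": [-56, 0, -4], "angular": [0, 0, 0]}
    - {"grip": 0.1, "xyz": [-65, 0, -4], "angular": [0, 0, 0]}
    - {"grip": 0.1, "xyz": [-65, 0, -4], "angular": [0, 0, 0]}
    - {"grip": 0.1, "xyz": [-65, 0, -4], "angular": [0, 0, 0]}

```text
time_s: 5.25
tcp_pos: [0.4575, 0.2122, 0.0895]
ee_rot: [[0.234, -0.97, -0.058], [-0.946, -0.241, 0.218], [-0.225, 0.004, -0.974]]
wrist_force: [-0.2, -0.6, -0.8]
gripper_width: 0.226
gripper_force: 30.0
```

```bash
python3 -c "
from h import *
spat()"
```

```text
blade_end [-0.072  -0.0075  0.0203]
junction_top [-0.0018 -0.0019  0.053 ]
handle_end [0.1708 0.0122 0.0766]
tip [0.1284 0.0087 0.0632]
underside at 0.0105 0.0394
underside at 0.15 0.0718
pitch 13.0 F [-0.2 -0.6 -0.8] M [-0.35 -0.17  0.04] w 0.2257718958708791 30.00000263331458 j [ 35.5  20.8 -22.6 -17.8 -43.4  -8.9] 5.25
```

Call:
move_arm:
  series:
    - {"grip": 0.1, "xyz": [-12, 0, 0], "angular": [0, 0, 0]}
    - {"grip": 0.1, "xyz": [-24, 0, 0], "angular": [0, 0, 0]}
    - {"grip": 0.1, "xyz": [-36, 0, -4], "angular": [0, 0, 0]}
    - {"grip": 0.1, "xyz": [-48, 0, -8], "angular": [0, 0, 0]}
    - {"grip": 0.1, "xyz": [-62, 0, -8], "angular": [0, 0, 0]}
    - {"grip": 0.1, "xyz": [-76, 0, -8], "angular": [0, 0, 0]}
    - {"grip": 0.1, "xyz": [-90, 0, -8], "angular": [0, 0, 0]}
    - {"grip": 0.1, "xyz": [-104, 0, -8], "angular": [0, 0, 0]}
    - {"grip": 0.1, "xyz": [-110, 0, -8], "angular": [0, 0, 0]}
    - {"grip": 0.1, "xyz": [-110, 0, -8], "angular": [0, 0, 0]}

```text
time_s: 6.25
tcp_pos: [0.4322, 0.3152, 0.1221]
ee_rot: [[0.235, -0.97, -0.058], [-0.946, -0.242, 0.218], [-0.225, 0.003, -0.974]]
wrist_force: [-0.3, -1.3, -0.4]
gripper_width: 0.226
gripper_force: 30.0
```

```bash
python3 -c "
from h import *
spat(); s=r.sense(); p=np.array(s['tcp_pos'])
go(p+[0,0,.12],pose(103.94,13),s); go(p+[0,0,.16],pose(103.94,0),s)"
```

```text
blade_end [0.0338 0.0007 0.053 ]
junction_top [0.104  0.0064 0.0857]
handle_end [0.2766 0.0205 0.1093]
tip [0.2342 0.0171 0.0958]
underside at 0.0105 0.0476
underside at 0.15 0.0799
pitch 13.0 F [-0.3 -1.3 -0.4] M [-0.38 -0.22 -0.04] w 0.22624568795011504 30.0000669923611 j [ 46.9  19.5 -19.1 -15.5 -45.5 -22.6] 6.25
xyz [ -27.     0.4 -116.9] ang [0.003 0.    0.001]
xyz [ -36.     0.5 -155.9] ang [0.003 0.227 0.001]
```

Call:
move_arm:
  series:
    - {"grip": 0.1, "xyz": [-7, 0, -29], "angular": [0, 0, 0]}
    - {"grip": 0.1, "xyz": [-14, 0, -58], "angular": [0, 0, 0]}
    - {"grip": 0.1, "xyz": [-20, 0, -88], "angular": [0, 0, 0]}
    - {"grip": 0.1, "xyz": [-25, 0, -107], "angular": [0, 0.06, 0]}
    - {"grip": 0.1, "xyz": [-25, 0, -107], "angular": [0, 0.12, 0]}
    - {"grip": 0.1, "xyz": [-25, 0, -107], "angular": [0, 0.18, 0]}
    - {"grip": 0.1, "xyz": [-25, 0, -107], "angular": [0, 0.227, 0]}
    - {"grip": 0.1, "xyz": [-25, 0, -107], "angular": [0, 0.227, 0]}

```text
time_s: 7.05
tcp_pos: [0.4323, 0.3147, 0.2312]
ee_rot: [[0.242, -0.97, -0.004], [-0.97, -0.242, -0.002], [0.001, 0.005, -1.0]]
wrist_force: [0.5, 0.5, -0.9]
gripper_width: 0.224
gripper_force: 30.0
```

```bash
python3 -c "
from h import *
spat(); s=r.sense(); p=np.array(s['tcp_pos']); h=np.array([-.241,.97,0])
go(np.r_[(p-.08*h)[:2],.225],pose(103.94,0),s)
i,*_=cam('side'); j,*_=cam('wrist'); save('t2.png',np.hstack([cv2.resize(i[100:300,150:400],(400,320)),cv2.resize(j,(400,320))]))"
```

```text
blade_end [ 0.0227 -0.0003  0.2079]
junction_top [0.0985 0.0059 0.2238]
handle_end [0.2719 0.0202 0.2076]
tip [0.2275 0.0165 0.2042]
underside at 0.0105 0.2079
underside at 0.15 0.2077
pitch -0.1 F [ 0.5  0.5 -0.9] M [0.09 0.   0.01] w 0.22401936580812837 30.00012475764379 j [ 53.4  14.1 -13.4  -0.1 -62.7 -39.3] 7.05
xyz [80.   0.   6.3] ang [ 0.005 -0.001  0.001]
```

View pics/t2.png

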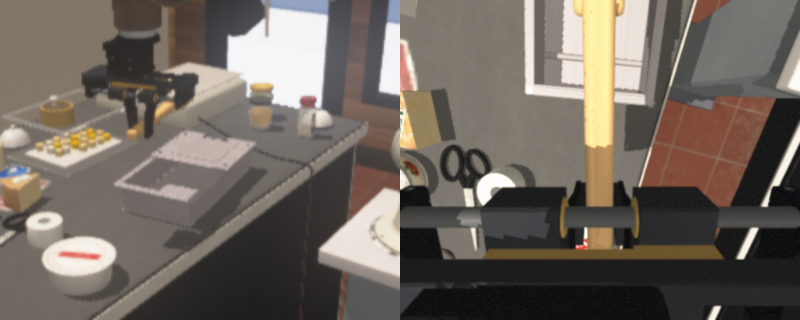

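Both views show the spatula out of the pan, level in the jaws, with the bystanders where they stood. I'll move it back over the pan, hold still and hand in.

Call:
move_arm:
  series:
    - {"grip": 0.1, "xyz": [20, 0, 0], "angular": [0, 0, 0]}
    - {"grip": 0.1, "xyz": [40, 0, 0], "angular": [0, 0, 0]}
    - {"grip": 0.1, "xyz": [60, 0, 0], "angular": [0, 0, 0]}
    - {"grip": 0.1, "xyz": [80, 0, 0], "angular": [0, 0, 0]}
    - {"grip": 0.1, "xyz": [80, 0, 0], "angular": [0, 0, 0]}
    - {"grip": 0.1, "xyz": [80, 0, 0], "angular": [0, 0, 0]}
    - {"grip": 0.1, "xyz": [80, 0, 0], "angular": [0, 0, 0]}
    - {"grip": 0.1, "xyz": [80, 0, 0], "angular": [0, 0, 0]}
    - {"grip": 0.1, "xyz": [80, 0, 0], "angular": [0, 0, 0]}
    - {"grip": 0.1, "xyz": [80, 0, 0], "angular": [0, 0, 0]}

```text
time_s: 8.15
tcp_pos: [0.4519, 0.2374, 0.2318]
ee_rot: [[0.241, -0.97, -0.003], [-0.97, -0.241, -0.001], [0.0, 0.004, -1.0]]
wrist_force: [0.9, 0.1, -0.5]
gripper_width: 0.225
gripper_force: 30.0
```

```bash
python3 -c "
from h import *
spat(); s=r.sense(); print(s['joint_velocities'].round(1))
# measured pitch: blade end and handle width seen by wrist camera
i,K,R,o=cam('wrist'); save('t3.png',cv2.resize(i,(640,480)))
i,K,R,o=cam('side'); f=i.astype(int); save('t4.png',cv2.resize(i[60:260,150:450],(750,500)))"
```

```text
blade_end [-0.0567 -0.007   0.2083]
junction_top [ 0.019  -0.0009  0.2243]
handle_end [0.1924 0.0133 0.2083]
tip [0.1481 0.0097 0.2048]
underside at 0.0105 0.2083
underside at 0.15 0.2083
pitch -0.0 F [ 0.9  0.1 -0.5] M [ 0.16 -0.02  0.06] w 0.22499464541544067 29.999748549889773 j [ 45.9  11.7 -16.6  -0.1 -61.8 -31.9] 8.15
[-0.1 -0.1  0.   0.1 -0.  -0. ]
```

View pics/t4.png

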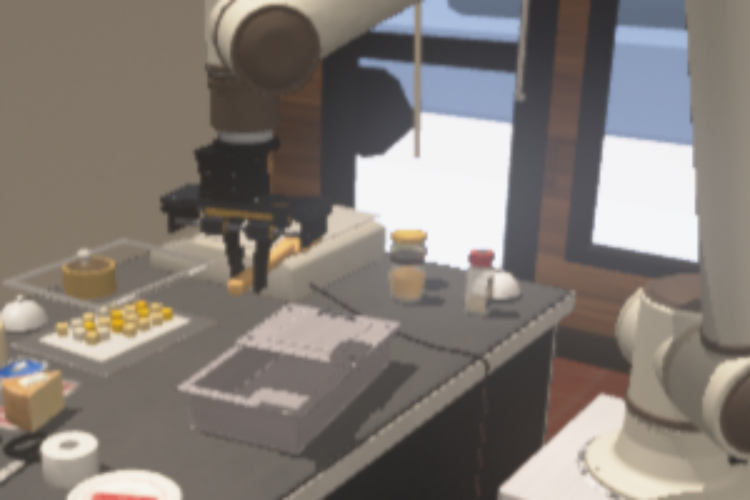

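The side view shows the spatula held clear above the pan, from (235, 285) to (300, 240), and the bystanders unmoved. The arm is still, and the spatula's underside is at about 208 mm, roughly 145 mm above the rim.

```bash
python3 -c "
from station import r
print(r.finish_job())"
```

```text
the job is handed in; nothing more can be done
None
```

The spatula is out of the pan, held still and level in the gripper about 14 cm above the rim, with no sign of it touching the cover or of anything else being moved; the job was handed in at about 8 s.

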